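# Line up the conical flasks by size

## Robot

A 6-joint arm with a two-finger parallel gripper is mounted at the origin on the work surface. World frame = base frame: x ahead of the robot, y to its left, z up, the work surface at z = 0. Lengths are in mm, angles in rad, forces in N, time in s.
With the tool pointing down it reaches from about 350 to 875 mm from the base axis. Payload 4.2 kg.
Tool frame: the origin (TCP) lies at the very end of the fingers, on their centre line; the grasp point (between the pads) lies 19 mm behind it; z points along the fingers, y is the direction in which the jaws open and shut (so a half turn about z gives the same grasp; the last joint's range is limited). The gripper opens to 85 mm and grips with 20 to 120 N. Pads are 22 mm wide; open, the fingers measure 114 mm over their backs; the gripper's body (76 mm by 85 mm) begins 54 mm behind the grasp point. The pads swing forward as they close: fully open they stand 13 mm farther back than shut.
Start: joints at [-1.049, 0.385, 0.008, 0, -1.194, -0.259], TCP at [162.383, -603.516, 231.312] pointing down, gripper open.
Joint ranges: [-3.14, 3.14], [-1.21, 2.06], [-1.07, 1.41], [-3.16, 2.05], [-2.99, -0.16], [-3.1, 3.1]. Speed limits (rad/s): [2.79, 2.79, 3.14, 3.14, 3.14, 3.14].

## Interface

Orientations are given as a unit quaternion [x, y, z, w].
In Python, from bench import telemetry, eyes, arm gives the robot as it stands. The module is installed in compiled form; this text tells all that it offers.
- The arm moves only by the tool move_arm, never from a script. Its argument "deltas" is text: rows parted by semicolons, each of 6 numbers parted by spaces: the shift along the tool's x, y, z in cm, then the turn, a rotation vector about the tool's x, y, z in rad. A call has 1 to 12 rows; each row shifts and turns the commanded pose from where the row before left it, along the tool's axes as they then stand; what a row does not reach is not made up. A row lasts 1/8 s, in which the tool goes at most 62.5 mm and 10.7 degrees, less where a joint would pass 70% of its speed; a pose out of reach is approached as far as the arm can. A call is refused whole if a number of a shift passes 6.25 or a number of a turn 0.188, either way. A call with a gripper value outside its range is refused whole. "grip" is the finger opening in cm, from 0 to 8.54, set as the call begins (left out, the last holds). The fingers move at their own pace and stop on an object; the grip force is fixed at half the most. Time passes only in rows, so rows that do not move let the fingers close. It gives the time, the measured TCP pose, the force and the opening at its end, in the units of the state.
- telemetry.read_state(): the state, without advancing time (a new reading comes with each control period).
- eyes.get_image(name): name is "scene" or "top"; returns a dict with "pixels" (384x512x3 uint8, blue, green, red), "range_z" (384x512 float32, mm along the optical axis (not along the pixel's ray), 0 where there is no reading), "fx", "fy", "cx", "cy" (pixels), "origin" and "orientation" of the camera in the world. Camera axes: x right, y up, looking along -z (the intrinsics and any distortion apply to the point x, -y, -z); pixel columns grow to the right and rows downward; lengths in mm; the calibration is good to about 2 mm. A picture is of the moment at which its call begins.
- arm.job_done(): hands the job in, once; it reports no verdict.
Trained networks look in a picture, given as the dict that the camera call returned (one of the last four; its "shot" number tells which), for a name from the list of things; names that differ only in an ending like _2 or _b are one class to them, and where a whole thing is asked for, a point or a joint stands for the part that bears it (a point fixed in the world has none). Each returns a list of dicts, best first, with "p" (0 to 1); they miss things now and then, are a little off and sometimes report something else, mostly with a low value. They report only what shows in the picture. A call takes as long as a camera call. They do not tell look-alikes from the thing itself.
- eyes.boxes_of(picture, name): "point" ([x, y, z] in mm, in world coordinates, good to about 4 mm: the middle of the surface that is visible of it).
The state is a dict: "clock": time; "joints": joint angles; "joint_vel": joint speeds; "joint_efforts": joint torques, N m; "position": TCP position; "ee_rot": TCP orientation; "contact_force": force on the tool from outside, world axes, zero at the start; "wrist_torque": the same for the moment, N m; "gripper_width": finger opening in mm.
Only numpy, scipy, OpenCV 4.12 (cv2) and the standard library are available. Lean on these libraries where they do the work, as an engineer would, in place of code of your own. Each camera call takes 0.05 s, during which the arm holds its last target.

## Task

Set out the clean glassware for the next class: stand the four stoppered conical flasks upright on the four white tiles, one in the middle of each tile, in order of size along the row, with the smallest on the tile next to the wash bottle and the largest at the far end. They are glass, so set each one down gently without dropping or tipping it over, and leave the wash bottle where it stands.

Things in the scene. Friction and masses are not known exactly. Their poses are not given: they have to be found in the camera images.
- flask_25: The smallest of four loose empty conical glass flasks with red-brown stoppers. Base 42 mm across; straight round neck 20 mm across from 46 to 66 mm above the base, rim 24 mm to 70 mm, stopper to 80 mm. Origin: centre of underside, z up. Starts upright on the bench between robot and tiles, about 100 mm or more from the next flask; other things among the flasks are under 32 mm high.
- flask_50: The second smallest of four loose empty conical glass flasks with red-brown stoppers. Base 52 mm across; straight round neck 22 mm across from 61 to 84 mm above the base, rim 26 mm to 88 mm, stopper to 98 mm. Origin: centre of underside, z up. Starts upright on the bench between robot and tiles, about 100 mm or more from the next flask; other things among the flasks are under 32 mm high.
- flask_100: The second largest of four loose empty conical glass flasks with red-brown stoppers. Base 64 mm across; straight round neck 25 mm across from 77 to 104 mm above the base, rim 29 mm to 108 mm, stopper to 118 mm. Origin: centre of underside, z up. Starts upright on the bench between robot and tiles, about 100 mm or more from the next flask; other things among the flasks are under 32 mm high.
- flask_250: The largest of four loose empty conical glass flasks with red-brown stoppers. Base 84 mm across; straight round neck 32 mm across from 103 to 138 mm above the base, rim 36 mm to 142 mm, stopper to 152 mm. Origin: centre of underside, z up. Starts upright on the bench between robot and tiles, about 100 mm or more from the next flask; other things among the flasks are under 32 mm high.
- tile_a: One of four identical fixed white ceramic tiles, 88 x 88 x 7 mm, 100 mm apart centre to centre in one straight row on a dark mat. Origin: centre of its underside, 6 mm above the bench; its top is 7 mm above the origin. x and y along its sides, y along the row. The letters are shuffled: they do not tell the place in the row.
- tile_b: One of four identical fixed white ceramic tiles, 88 x 88 x 7 mm, 100 mm apart centre to centre in one straight row on a dark mat. Origin: centre of its underside, 6 mm above the bench; its top is 7 mm above the origin. x and y along its sides, y along the row. The letters are shuffled: they do not tell the place in the row.
- tile_c: One of four identical fixed white ceramic tiles, 88 x 88 x 7 mm, 100 mm apart centre to centre in one straight row on a dark mat. Origin: centre of its underside, 6 mm above the bench; its top is 7 mm above the origin. x and y along its sides, y along the row. The letters are shuffled: they do not tell the place in the row.
- tile_d: One of four identical fixed white ceramic tiles, 88 x 88 x 7 mm, 100 mm apart centre to centre in one straight row on a dark mat. Origin: centre of its underside, 6 mm above the bench; its top is 7 mm above the origin. x and y along its sides, y along the row. The letters are shuffled: they do not tell the place in the row.
- wash_bottle: Loose white plastic wash bottle, 62 mm across, 190 mm tall in all, blue cap, thin spout pointing away from the robot. It stands beyond one end of the row (either end), its axis about 120 mm from the nearest tile's centre; a 70 mm wide, 125 mm tall glass beaker with two rods stands likewise beyond the other end. Origin: centre of underside, z up.
Not all that is in view belongs to the job. What is shaped like the flask_50 but orange or yellow is not meant.

How it is judged (in metres and radians):
At the end, for the whole second after the job is handed in: Each flask stands upright (within 0.08 rad) and at rest on a tile of its own, its axis within 14 mm of the tile's centre, released; counted from the wash bottle the tiles carry the smallest, second smallest, second largest and largest flask ((horizontal distance between flask_25 and tile_a below 0.014 m or horizontal distance between flask_25 and tile_b below 0.014 m or horizontal distance between flask_25 and tile_c below 0.014 m or horizontal distance between flask_25 and tile_d below 0.014 m) and horizontal distance between flask_25 and wash_bottle between 0.08 and 0.17 m and height (world z) of flask_25 between 0.01 and 0.017 m and angle between each of flask_25, flask_50, flask_100, flask_250's own z axis and vertical below 0.08 rad and linear speed of each of flask_25, flask_50, flask_100, flask_250 below 0.02 m/s and contact force between each of flask_25, flask_50, flask_100, flask_250 and the fingers below 0.1 N and (horizontal distance between flask_50 and tile_a below 0.014 m or horizontal distance between flask_50 and tile_b below 0.014 m or horizontal distance between flask_50 and tile_c below 0.014 m or horizontal distance between flask_50 and tile_d below 0.014 m) and horizontal distance between flask_50 and wash_bottle between 0.17 and 0.27 m and height (world z) of flask_50 between 0.01 and 0.017 m and (horizontal distance between flask_100 and tile_a below 0.014 m or horizontal distance between flask_100 and tile_b below 0.014 m or horizontal distance between flask_100 and tile_c below 0.014 m or horizontal distance between flask_100 and tile_d below 0.014 m) and horizontal distance between flask_100 and wash_bottle between 0.27 and 0.37 m and height (world z) of flask_100 between 0.01 and 0.017 m and (horizontal distance between flask_250 and tile_a below 0.014 m or horizontal distance between flask_250 and tile_b below 0.014 m or horizontal distance between flask_250 and tile_c below 0.014 m or horizontal distance between flask_250 and tile_d below 0.014 m) and horizontal distance between flask_250 and wash_bottle between 0.37 and 0.47 m and height (world z) of flask_250 between 0.01 and 0.017 m); the robot touches nothing.
It fails at once if a flask is tipped over (more than 40 degrees from upright) (angle between any of flask_25, flask_50, flask_100, flask_250's own z axis and vertical above 0.7 rad).
It fails at once if a flask is dropped (falling free at more than 0.7 m/s, i.e. from more than about 25 mm) ((height (world z) of flask_25 below 0.05 m and linear speed of flask_25 above 0.7 m/s and contact force between flask_25 and the fingers below 0.1 N) or (height (world z) of flask_50 below 0.05 m and linear speed of flask_50 above 0.7 m/s and contact force between flask_50 and the fingers below 0.1 N) or (height (world z) of flask_100 below 0.05 m and linear speed of flask_100 above 0.7 m/s and contact force between flask_100 and the fingers below 0.1 N) or (height (world z) of flask_250 below 0.05 m and linear speed of flask_250 above 0.7 m/s and contact force between flask_250 and the fingers below 0.1 N)).
It fails at once if the wash bottle is shifted by more than 20 mm (distance of wash_bottle from where it was at the start of the episode above 0.02 m).
It also fails if it takes over 96 s, if anything falls off the work surface, if the arm or the gripper's body presses on something with over 40 N, if the wrist force passes 120 N, or if a joint passes its speed limit or range.

## Working session

There is one attempt and no reset: what is moved stays moved. The work goes in short steps, Python scripts to look and compute and a tool call to move; the robot and the scene stay as the last step left them, time stands still between calls to the robot, and variables do not carry over. Pictures are saved under pics/ and viewed, and the job is handed in when it is done.

Besides the shell and the picture viewer there is one more tool, called after "Call:" as name(argument=value, ...), one argument or row to a line, values as JSON. move_arm: Moves the arm, as the interface text tells. Its arguments: {"type":"object","properties":{"deltas":{"type":"string"},"grip":{"type":"number"}},"required":["deltas"]}

```bash
mkdir -p pics; cat > h.py <<'E'
import numpy as np,cv2
from scipy.spatial.transform import Rotation as R
from bench import telemetry,eyes,arm
def cloud(im):
    d=im["range_z"]; h,w=d.shape
    u,v=np.meshgrid(np.arange(w),np.arange(h))
    x=(u-im["cx"])/im["fx"]*d; y=(v-im["cy"])/im["fy"]*d
    P=np.stack([x,-y,-d],-1)
    return P@R.from_quat(im["orientation"]).as_matrix().T+np.array(im["origin"])
E
python3 - <<'E'
from h import *
s=telemetry.read_state(); print({k:np.round(v,3) for k,v in s.items()})
for n in("scene","top"):
    im=eyes.get_image(n); cv2.imwrite(f"pics/{n}0.png",im["pixels"]); print(n,{k:im[k] for k in im if k not in("pixels","range_z")})
    for o in("flask_25","flask_50","flask_100","flask_250","tile_a","wash_bottle"):
        print(o,[(round(b["p"],2),np.round(b["point"]).tolist()) for b in eyes.boxes_of(im,o)])
    np.savez(f"{n}0.npz",P=cloud(im),px=im["pixels"],d=im["range_z"])
E
```

```text
{'clock': np.float64(0.0), 'joints': array([-1.049,  0.386,  0.007, -0.   , -1.194, -0.259]), 'joint_vel': array([ 0.001,  0.001,  0.   , -0.   , -0.001, -0.   ]), 'joint_efforts': array([ 1.0000e-03, -3.9229e+01,  1.8840e+01,  4.1860e+00, -5.0000e-03,
       -0.0000e+00]), 'position': array([ 162.224, -602.977,  230.214]), 'ee_rot': array([-0.131,  0.991,  0.001, -0.   ]), 'contact_force': array([-0.065,  0.253, -0.562]), 'wrist_torque': array([0.065, 0.006, 0.056]), 'gripper_width': np.float64(85.564)}
scene {'fx': 456.1788031264318, 'fy': 456.1788031264318, 'cx': 250.0955424213662, 'cy': 192.13945623735515, 'origin': array([1293.33545905,  361.64940793,  934.92608728]), 'orientation': array([0.20153647, 0.32655772, 0.77663586, 0.49957967]), 'shot': 1}
flask_25 [(0.84, [460.0, -42.0, 44.0]), (0.8, [468.0, 80.0, 65.0]), (0.78, [266.0, -229.0, 36.0]), (0.7, [355.0, -250.0, 42.0]), (0.64, [419.0, -393.0, 37.0]), (0.61, [421.0, 180.0, 35.0]), (0.56, [445.0, -172.0, 43.0])]
flask_50 [(0.84, [460.0, -42.0, 44.0]), (0.8, [468.0, 80.0, 65.0]), (0.78, [266.0, -229.0, 36.0]), (0.7, [355.0, -
[... 1242 characters left out ...]
.8, [409.0, 171.0, 39.0]), (0.72, [434.0, -51.0, 52.0]), (0.7, [342.0, -247.0, 43.0]), (0.68, [447.0, 59.0, 72.0]), (0.67, [425.0, -177.0, 43.0])]
flask_100 [(0.88, [258.0, -234.0, 42.0]), (0.8, [409.0, 171.0, 39.0]), (0.72, [434.0, -51.0, 52.0]), (0.7, [342.0, -247.0, 43.0]), (0.68, [447.0, 59.0, 72.0]), (0.67, [425.0, -177.0, 43.0])]
flask_250 [(0.88, [258.0, -234.0, 42.0]), (0.8, [409.0, 171.0, 39.0]), (0.72, [434.0, -51.0, 52.0]), (0.7, [342.0, -247.0, 43.0]), (0.68, [447.0, 59.0, 72.0]), (0.67, [425.0, -177.0, 43.0])]
tile_a [(0.92, [638.0, -96.0, 18.0]), (0.81, [627.0, -2.0, 14.0]), (0.72, [626.0, 98.0, 12.0]), (0.58, [641.0, -200.0, 15.0])]
wash_bottle [(0.82, [647.0, -313.0, 114.0])]
```

View pics/scene0.png

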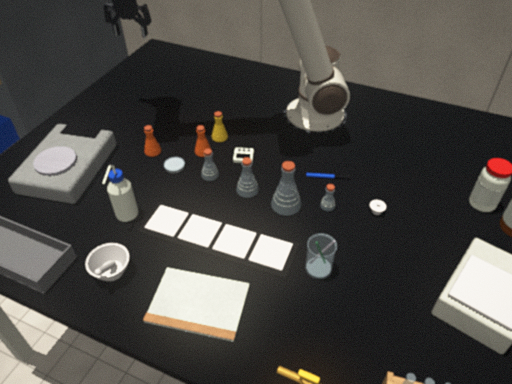

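View pics/top0.png

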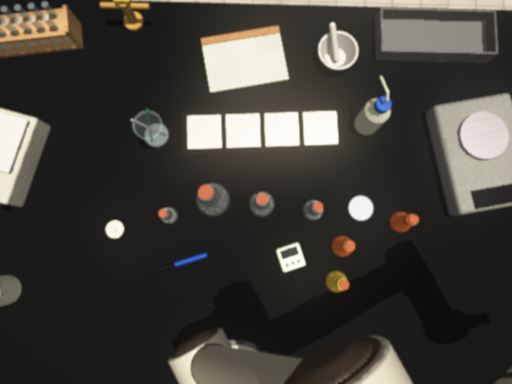

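Four clear flasks in the top view: (168,215), (212,198), (262,203) and (314,209). There are also look-alikes: orange at (343,246) and (404,221), yellow at (338,283). By colour only the clear ones fit. By size, (168,215) = 25, (314,209) = 50, (262,203) = 100 and (212,198) = 250. The wash bottle stands at the right (y≈-310). I'll measure stopper tops, bases and tiles and check a crop.

```bash
cat > m.py <<'E'
from h import *
def ray(im,u,v,z):
    d=R.from_quat(im["orientation"]).as_matrix()@np.array([(u-im["cx"])/im["fx"],-(v-im["cy"])/im["fy"],-1])
    o=np.array(im["origin"]); return o+d*(z-o[2])/d[2]
def proj(im,p):
    q=R.from_quat(im["orientation"]).as_matrix().T@(np.array(p)-im["origin"])
    return np.array([im["cx"]+im["fx"]*q[0]/-q[2], im["cy"]+im["fy"]*q[1]/q[2]])
H=dict(f25=80,f50=98,f100=118,f250=152)
def stoppers(im,lo=0,hi=512):
    px=im["pixels"].astype(int); b,g,r=px[...,0],px[...,1],px[...,2]
    m=((r>120)&(r>1.5*g)).astype(np.uint8)
    n,l,st,c=cv2.connectedComponentsWithStats(m)
    return [(c[i],st[i,4]) for i in range(1,n) if st[i,4]>12]
E
python3 - <<'E'
from m import *
for n in("scene","top"):
    im=eyes.get_image(n); P=cloud(im)
    k=3; x0,y0=(130,90) if n=="scene" else (140,95)
    cv2.imwrite(f"pics/crop_{n}.png",cv2.resize(im["pixels"][y0:y0+185,x0:x0+250],None,fx=3,fy=3,interpolation=cv2.INTER_CUBIC))
    print(n)
    for c,a in stoppers(im):
        u,v=np.round(c).astype(int)
        print(np.round(c,1),a,"depthP",np.round(P[v,u]),[np.round(ray(im,*c,h-3)[:2]).tolist() for h in H.values()])
    # tiles
    g=im["pixels"].min(-1); m=((g>150)&(P[...,2]>4)&(P[...,2]<25)&(abs(P[...,0]-635)<70)&(P[...,1]>-260)&(P[...,1]<160)).astype(np.uint8)
    nn,l,st,c=cv2.connectedComponentsWithStats(m)
    for i in range(1,nn):
        if st[i,4]>200:
            cs=cv2.minAreaRect(cv2.findContours((l==i).astype(np.uint8),0,1)[0][0])
            print("tile",np.round(c[i],1),st[i,4],np.round(ray(im,*c[i],13),1),np.round(P[l==i].mean(0),1))
E
```

```text
scene
[217.7 113.4] 34 depthP [ 260. -239.  102.] [[231.0, -257.0], [254.0, -244.0], [278.0, -230.0], [320.0, -205.0]]
[150.2 142.5] 285 depthP [ 423. -395.   51.] [[446.0, -373.0], [464.0, -358.0], [484.0, -341.0], [517.0, -312.0]]
[201.4 142.8] 298 depthP [ 359. -250.   51.] [[385.0, -231.0], [404.0, -219.0], [425.0, -205.0], [461.0, -182.0]]
[246.2 160.2] 50 depthP [442. -56. 115.] [[402.0, -75.0], [421.0, -66.0], [442.0, -56.0], [477.0, -38.0]]
[499.8 166. ] 341 depthP [223. 568. 141.] [[137.0, 584.0], [161.0, 580.0], [188.0, 574.0], [234.0, 566.0]]
[288. 165.] 99 depthP [460.  72. 157.] [[373.0, 42.0], [393.0, 49.0], [414.0, 56.0], [451.0, 69.0]]
[330.3 186.6] 41 depthP [416. 179.  83.] [[409.0, 178.0], [427.0, 182.0], [448.0, 186.0], [483.0, 193.0]]
tile [166.3 220.2] 816 [ 647.9 -200.1   13. ] [ 647.2 -200.6   12.4]
tile [199.5 230.2] 870 [ 642.  -100.5   13. ] [ 641.2 -100.9   12.5]
tile [234.2 240.7] 934 [636.6  -0.9  13. ] [635.8  -1.3  12.5]
tile [270.6 251.8] 995 [630.9  99.   13. ] [630.1  98.6  12.4]
top
[205.  191.5] 177 depthP [455.  72. 153.] [[464.0, 82.0], [462.0, 
[... 298 characters left out ...]
[411.0, 181.0], [410.0, 176.0], [408.0, 172.0], [406.0, 163.0]]
[407. 221.] 249 depthP [ 404. -391.   90.] [[405.0, -395.0], [404.0, -389.0], [402.0, -381.0], [400.0, -369.0]]
[345.6 245.9] 243 depthP [ 343. -246.  100.] [[343.0, -250.0], [343.0, -246.0], [343.0, -242.0], [343.0, -235.0]]
[344.2 284.5] 73 depthP [ 258. -242.   98.] [[255.0, -247.0], [257.0, -243.0], [259.0, -239.0], [262.0, -231.0]]
tile [320.1 127.7] 1159 [ 645.2 -199.8   13. ] [ 645.5 -199.9   12.2]
tile [242.7 130.2] 1172 [ 6.339e+02 -5.000e-01  1.300e+01] [ 6.342e+02 -5.000e-01  1.230e+01]
tile [281.5 129. ] 1170 [ 639.4 -100.3   13. ] [ 639.7 -100.3   12.3]
tile [203.9 131.6] 1164 [627.9  99.1  13. ] [628.2  99.2  12.4]
```

View pics/crop_top.png

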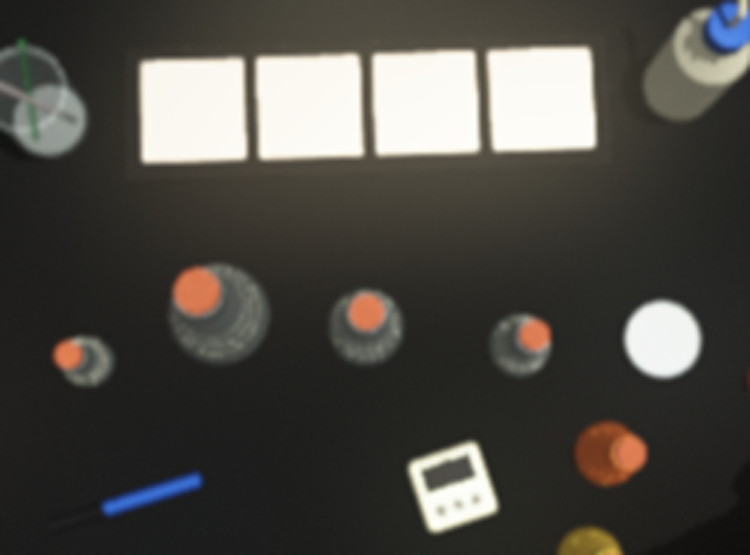

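View pics/crop_scene.png

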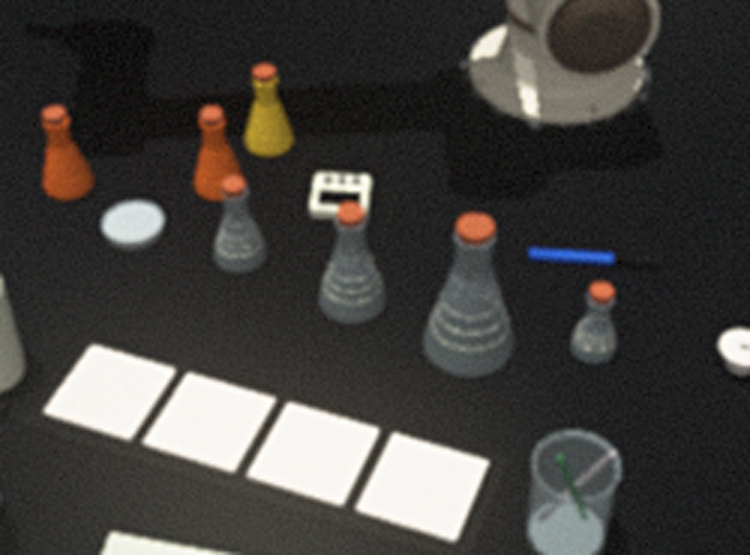

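The crop confirms this: the clear flasks grow in size as named, and the orange and yellow ones are separate, near the robot and the wash bottle. I'll start with flask_50, first aligning the yaw and then moving above it.

Call:
move_arm(
  deltas="0 0 0 0 0 0.1315; 0 0 0 0 0 0.1315; -2.7 4.2 0 0 0 0; -2.7 4.2 0 0 0 0; -2.7 4.2 0 0 0 0; -2.7 4.2 0 0 0 0; -2.7 4.2 0 0 0 0; -2.7 4.2 0 0 0 0; -2.7 4.2 0 0 0 0; -2.7 4.2 0 0 0 0; -2.7 4.2 0 0 0 0; 0 0 0 0 0 0",
  grip=5,
)

```text
clock: 2.3
position: [407.0, -223.5, 231.6]
ee_rot: [-0.002, 1.0, -0.0, 0.0]
contact_force: [-0.1, 0.5, 0.8]
gripper_width: 50.2
```

Call:
move_arm(
  deltas="-2.6 4.05 0 0 0 0; 0 0 4 0 0 0; 0 0 4 0 0 0; 0 0 2.9 0 0 0; 0 0 0 0 0 0",
)

```text
clock: 2.92
position: [429.6, -185.6, 120.6]
ee_rot: [0.001, 1.0, 0.0, -0.003]
contact_force: [0.3, -0.4, 0.8]
gripper_width: 50.3
```

```bash
cat > look.py <<'E'
import sys
from m import *
n,x,y,z,f=sys.argv[1],*map(float,sys.argv[2:5]),sys.argv[5]
im=eyes.get_image(n); u,v=proj(im,(x,y,z)); u,v=int(u),int(v); w=60
p=cv2.copyMakeBorder(im["pixels"],w,w,w,w,0)
c=p[v:v+2*w,u:u+2*w]
cv2.imwrite(f"pics/{f}.png",cv2.resize(c,None,fx=5,fy=5,interpolation=cv2.INTER_CUBIC)); print(u-w,v-w)
E
python3 look.py scene 433 -183 90 a1
```

```text
147 93
```

View pics/a1.png

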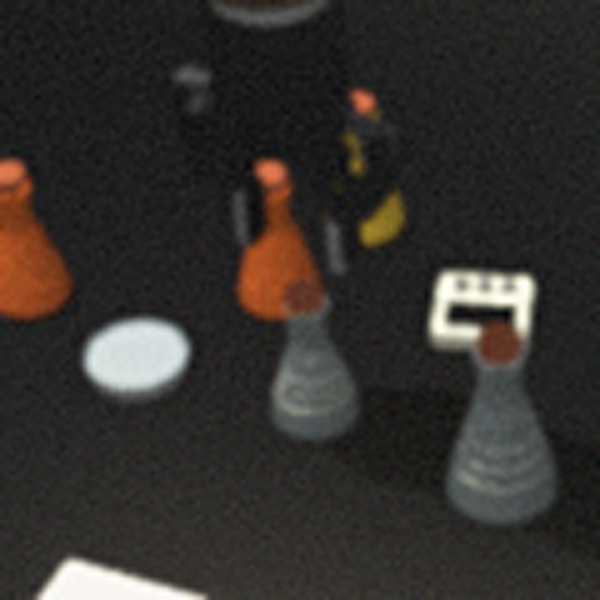

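```bash
python3 - <<'E'
from m import *
s=telemetry.read_state(); print(s["position"],s["joint_vel"].round(3))
im=eyes.get_image("scene"); print(telemetry.read_state()["position"])
f=lambda p:np.round((proj(im,p)-[147,93])*5)
print(f(s["position"]),f((433,-183,98)),f((433,-183,0)),f((430,-186,98)))
E
```

```text
[ 431.05718545 -185.74587353  122.2316004 ] [ 0.005 -0.027  0.038  0.008  0.    -0.003]
[ 432.0109888  -185.75130749  123.2118044 ]
[296. 254.] [302. 290.] [315. 415.] [300. 285.]
```

Call:
move_arm(
  deltas="-0.1 0.2 0 0 0 0; 0 0 2.2 0 0 0; 0 0 2.2 0 0 0; 0 0 2.1 0 0 0; 0 0 0 0 0 0; 0 0 0 0 0 0",
)

```text
clock: 3.78
position: [433.6, -183.2, 58.6]
ee_rot: [-0.0, 1.0, -0.0, 0.001]
contact_force: [-0.2, 0.2, 0.5]
gripper_width: 50.1
```

```bash
python3 - <<'E'
from m import *
for i in range(3):
    s=telemetry.read_state(); print(s["position"].round(1),s["contact_force"].round(1)); im=eyes.get_image("top")
E
python3 look.py scene 433 -183 80 a2; python3 look.py top 433 -183 80 a2t; cd pics; python3 -c "
import cv2,numpy as np;cv2.imwrite('a2b.png',cv2.resize(np.hstack([cv2.imread('a2.png'),cv2.imread('a2t.png')]),(800,400)))"
```

```text
[ 433.6 -183.2   58.6] [-0.2  0.2  0.5]
[ 433.6 -183.2   58.6] [ 0.5 -0.4  0.3]
[ 433.4 -183.2   58.6] [-0.8  0.3 -0.5]
147 95
257 146
```

View pics/a2b.png

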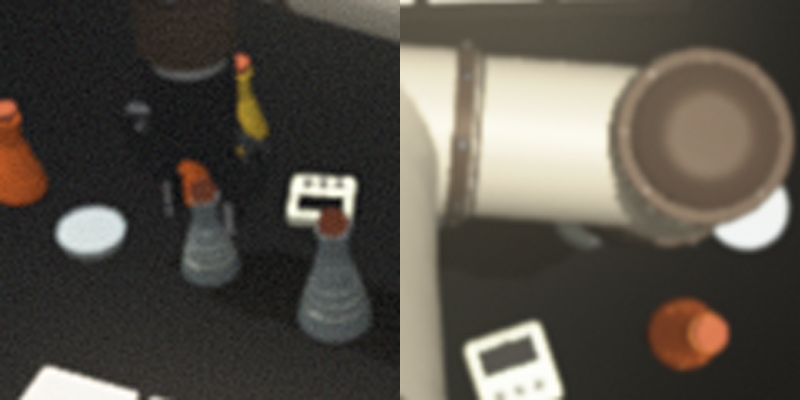

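Left half: fingertips at about (168,200) and (230,220) stand on either side of the neck at (204,205). I'll close.

Call:
move_arm(
  deltas="0 0 0 0 0 0; 0 0 0 0 0 0; 0 0 0 0 0 0; 0 0 0 0 0 0; 0 0 0 0 0 0; 0 0 0 0 0 0; 0 0 0 0 0 0; 0 0 0 0 0 0",
  grip=0.5,
)

```text
clock: 5.03
position: [432.7, -183.2, 57.8]
ee_rot: [-0.0, 1.0, -0.0, 0.0]
contact_force: [-1.5, 0.3, 6.0]
gripper_width: 22.6
```

Call:
move_arm(
  deltas="0 0 -1 0 0 0; 0 0 -2 0 0 0; 0 0 -2.5 0 0 0; 0 0 0 0 0 0",
)

```text
clock: 5.52
position: [433.8, -183.1, 114.1]
ee_rot: [0.0, 1.0, -0.0, 0.002]
contact_force: [-0.2, 1.0, -0.7]
gripper_width: 22.4
```

```bash
python3 look.py scene 433 -183 130 a3; python3 -c "
from m import *;s=telemetry.read_state();print(s['position'],s['gripper_width'],s['contact_force'],s['wrist_torque'])"
```

```text
146 82
[ 432.74129816 -182.95139897  112.82154224] 22.66238753965405 [-0.19597544  0.53074703 -1.73348304] [ 0.00773684  0.08403657 -0.03706939]
```

View pics/a3.png

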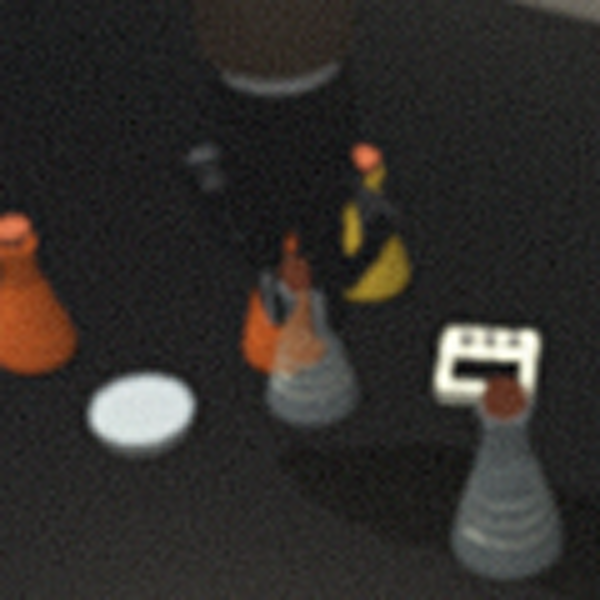

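Held at 22.5 mm, hanging upright at (313,360). Next, over to the second tile from the bottle.

Call:
move_arm(
  deltas="-1.5 0.58 0 0 0 0; -3 1.2 0 0 0 0; -3.3 1.3 0 0 0 0; -3.6 1.44 0 0 0 0; -3.6 1.44 0 0 0 0; -3.3 1.3 0 0 0 0; -1.8 0.8 0 0 0 0; -0.6 0.2 0 0 0 0; 0 0 0 0 0 0; 0 0 0 0 0 0",
)

```text
clock: 6.82
position: [638.7, -100.8, 112.0]
ee_rot: [0.0, 1.0, 0.0, -0.001]
contact_force: [0.1, -0.2, -0.5]
gripper_width: 22.8
```

```bash
python3 look.py scene 640 -100 80 a4; python3 - <<'E'
from m import *
for i in range(3):
    s=telemetry.read_state();print(s['position'].round(1),s['gripper_width'].round(1),s["ee_rot"].round(4)); eyes.get_image("top")
E
```

```text
137 152Traceback (most recent call last):
  File "<stdin>", line 3, in <module>
AttributeError: 'float' object has no attribute 'round'
```

View pics/a4.png

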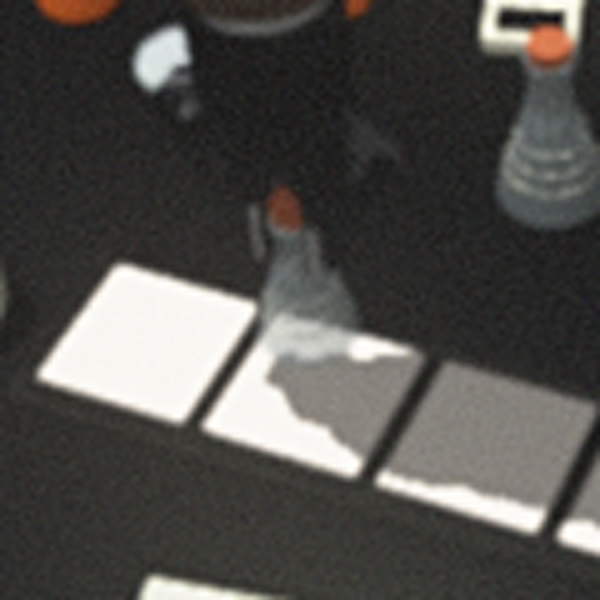

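```bash
python3 - <<'E'
from m import *
for i in range(3):
    s=telemetry.read_state();print(s['position'].round(1)); im=eyes.get_image("scene")
f=lambda p:np.round((proj(im,p)-[137,152])*5)
for z in (154,148,56): print(z,f((640,-100,z)))
E
```

```text
[ 638.7 -100.8  112.3]
[ 638.9 -100.9  112.5]
[ 639.  -100.9  112.6]
154 [289. 200.]
148 [290. 209.]
56 [308. 334.]
```

Call:
move_arm(
  deltas="-0.15 0.05 0 0 0 0; 0 0 1.2 0 0 0; 0 0 1.2 0 0 0; 0 0 1 0 0 0; 0 0 0.4 0 0 0; 0 0 0 0 0 0; 0 0 0 0 0 0",
)

```text
clock: 7.9
position: [641.3, -100.0, 74.7]
ee_rot: [0.0, 1.0, -0.0, 0.0]
contact_force: [0.8, -0.0, -0.1]
gripper_width: 22.5
```

Call:
move_arm(
  deltas="0 0 0.15 0 0 0; 0 0 0.1 0 0 0; 0 0 0.05 0 0 0; 0 0 0 0 0 0",
)

```text
clock: 8.4
position: [641.0, -100.0, 71.3]
ee_rot: [0.0, 1.0, -0.0, -0.0]
contact_force: [-0.7, -0.6, -0.9]
gripper_width: 22.7
```

Call:
move_arm(
  deltas="0 0 0.05 0 0 0; 0 0 0.05 0 0 0; 0 0 0 0 0 0",
)

```text
clock: 8.78
position: [641.1, -100.0, 70.9]
ee_rot: [-0.0, 1.0, -0.0, 0.0]
contact_force: [-0.4, -0.6, 3.1]
gripper_width: 22.7
```

Call:
move_arm(
  deltas="0 0 0.05 0 0 0; 0 0 0 0 0 0",
)

```text
clock: 9.02
position: [641.2, -100.0, 70.9]
ee_rot: [-0.0, 1.0, -0.0, 0.0]
contact_force: [-1.6, 0.6, 5.8]
gripper_width: 22.5
```

Call:
move_arm(
  deltas="0 0 0 0 0 0; 0 0 0 0 0 0; 0 0 0 0 0 0; 0 0 0 0 0 0; 0 0 0 0 0 0",
  grip=5,
)

```text
clock: 9.65
position: [641.0, -100.0, 69.7]
ee_rot: [0.0, 1.0, -0.0, -0.0]
contact_force: [0.5, 0.4, -0.5]
gripper_width: 50.4
```

```bash
python3 look.py scene 640 -100 80 a5
```

```text
137 152
```

View pics/a5.png

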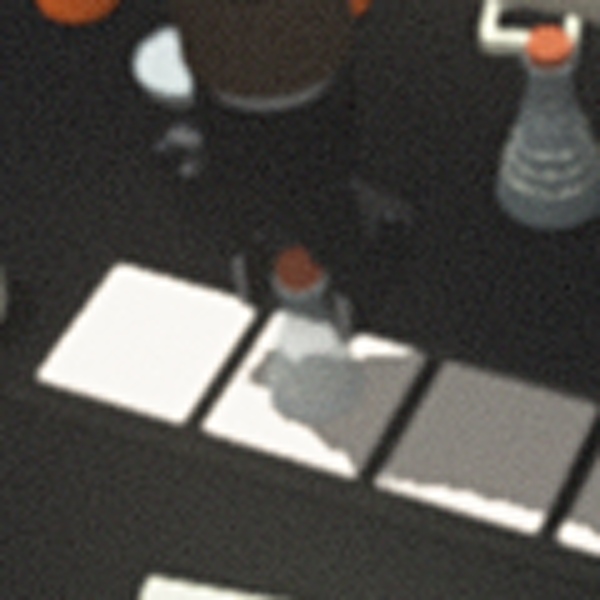

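flask_50 stands upright at (317,370), near the middle of its tile. Next is flask_100.

Call:
move_arm(
  deltas="0 0 -2 0 0 0; 0 0 -5 0 0 0; 0 0 -5 0 0 0; 4 0.92 0 0 0 0; 4 0.92 0 0 0 0; 4 0.92 0 0 0 0; 4 0.92 0 0 0 0; 3.75 0.92 0 0 0 0; 0 0 2.5 0 0 0; 0 0 0 0 0 0; 0 0 0 0 0 0",
)

```text
clock: 11.08
position: [444.4, -54.0, 165.5]
ee_rot: [-0.0, 1.0, -0.0, 0.001]
contact_force: [0.0, 0.2, -0.2]
gripper_width: 50.0
```

```bash
python3 look.py scene 443.5 -54 115 b1; python3 - <<'E'
from m import *
s=telemetry.read_state();print(s['position'].round(1)); im=eyes.get_image("scene")
o=proj(im,(443.5,-54,115)).astype(int)-60
f=lambda p:np.round((proj(im,p)-o)*5)
print(f(s["position"]),f((443.5,-54,118)),f((443.5,-54,0)))
E
```

```text
186 100
[444.5 -54.  165.6]
[300. 233.] [302. 299.] [306. 453.]
```

View pics/b1.png

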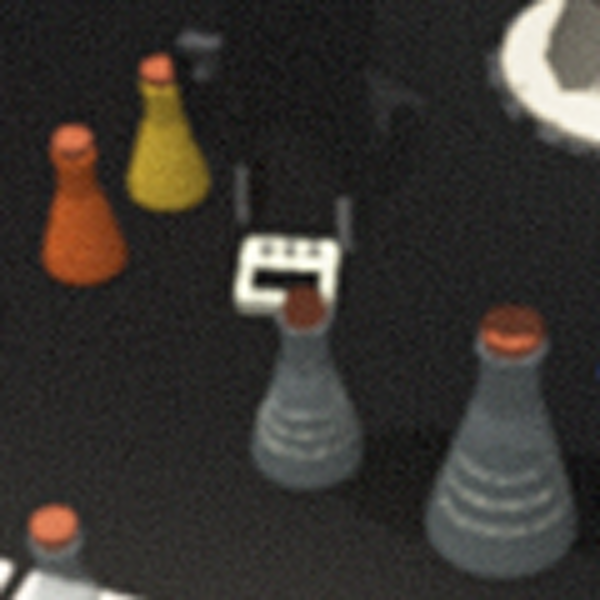

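Fingertips (240,200) and (345,225) straddle the stopper at (304,303), which lies where expected. I'll descend.

Call:
move_arm(
  deltas="0 0 2 0 0 0; 0 0 2.5 0 0 0; 0 0 2.5 0 0 0; 0 0 2 0 0 0; 0 0 0 0 0 0; 0 0 0 0 0 0",
)

```text
clock: 11.92
position: [444.5, -53.9, 75.6]
ee_rot: [0.0, 1.0, 0.0, 0.001]
contact_force: [-0.2, 0.0, 0.1]
gripper_width: 50.0
```

Call:
move_arm(
  deltas="0 0 0 0 0 0; 0 0 0 0 0 0; 0 0 0 0 0 0; 0 0 0 0 0 0; 0 0 0 0 0 0; 0 0 0 0 0 0; 0 0 0 0 0 0",
  grip=0.5,
)

```text
clock: 12.8
position: [444.5, -53.7, 76.0]
ee_rot: [-0.0, 1.0, 0.0, 0.001]
contact_force: [-0.4, 0.8, 4.8]
gripper_width: 25.3
```

Call:
move_arm(
  deltas="0 0 -1 0 0 0; 0 0 -2 0 0 0; 0 0 -2 0 0 0; 0 0 0 0 0 0; 0 0 0 0 0 0",
)

```text
clock: 13.42
position: [442.8, -54.0, 124.3]
ee_rot: [0.0, 1.0, 0.0, -0.001]
contact_force: [-0.1, -0.3, -1.2]
gripper_width: 25.6
```

```bash
python3 look.py scene 443.5 -54 115 b2
```

```text
186 100
```

View pics/b2.png

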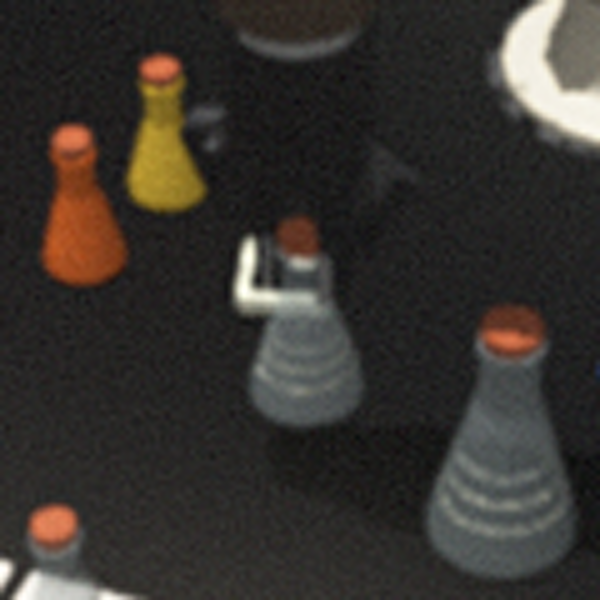

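Held at 25.5 mm and upright. Over to the third tile.

Call:
move_arm(
  deltas="-1.5 0.4 0 0 0 0; -2.8 0.8 0 0 0 0; -3.3 0.9 0 0 0 0; -3.3 0.9 0 0 0 0; -3.3 0.9 0 0 0 0; -2.8 0.8 0 0 0 0; -1.5 0.43 0 0 0 0; -0.6 0.2 0 0 0 0; 0 0 0 0 0 0; 0 0 0 0 0 0",
)

```text
clock: 14.72
position: [634.0, -0.9, 124.6]
ee_rot: [0.0, 1.0, -0.0, -0.0]
contact_force: [0.4, 0.1, -1.1]
gripper_width: 25.5
```

Call:
move_arm(
  deltas="-0.1 0 0 0 0 0; 0 0 1.2 0 0 0; 0 0 1.2 0 0 0; 0 0 0.6 0 0 0; 0 0 0.3 0 0 0; 0 0 0 0 0 0; 0 0 0 0 0 0",
)

```text
clock: 15.6
position: [635.8, -0.7, 92.2]
ee_rot: [0.0, 1.0, 0.0, 0.0]
contact_force: [0.6, -0.4, -0.6]
gripper_width: 25.6
```

Call:
move_arm(
  deltas="0 0 0.1 0 0 0; 0 0 0.05 0 0 0; 0 0 0 0 0 0",
)

```text
clock: 15.98
position: [635.5, -0.7, 90.4]
ee_rot: [0.0, 1.0, 0.0, 0.0]
contact_force: [-0.1, 0.6, -1.0]
gripper_width: 25.7
```

Call:
move_arm(
  deltas="0 0 0.1 0 0 0; 0 0 0.05 0 0 0; 0 0 0 0 0 0",
)

```text
clock: 16.35
position: [635.7, -0.7, 89.1]
ee_rot: [0.0, 1.0, -0.0, 0.0]
contact_force: [-1.0, -0.7, 1.5]
gripper_width: 25.5
```

Call:
move_arm(
  deltas="0 0 0.06 0 0 0; 0 0 0 0 0 0",
)

```text
clock: 16.6
position: [636.0, -0.7, 89.1]
ee_rot: [-0.0, 1.0, 0.0, 0.001]
contact_force: [-1.6, 0.9, 5.4]
gripper_width: 25.8
```

Call:
move_arm(
  deltas="0 0 0 0 0 0; 0 0 0 0 0 0; 0 0 0 0 0 0; 0 0 0 0 0 0; 0 0 0 0 0 0",
  grip=5,
)

```text
clock: 17.23
position: [635.5, -0.7, 88.1]
ee_rot: [0.0, 1.0, -0.0, -0.0]
contact_force: [0.2, 0.3, -0.3]
gripper_width: 49.8
```

```bash
python3 look.py scene 635 -1 80 b3
```

```text
173 163
```

View pics/b3.png

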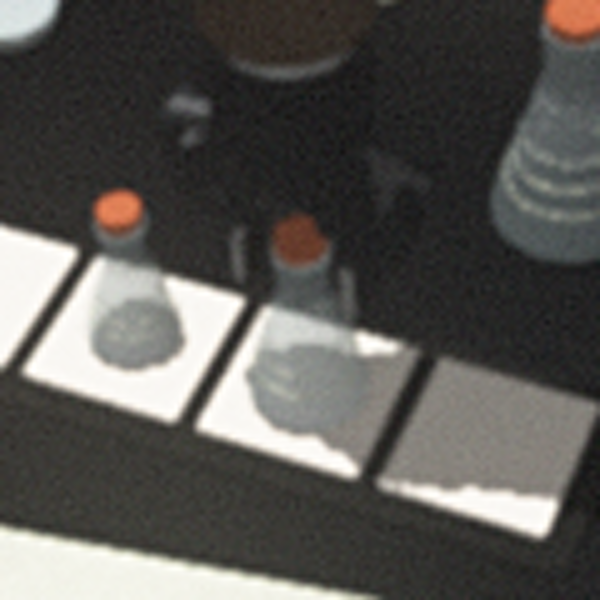

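Both stand upright, with flask_100 at (310,390). Next is flask_250.

Call:
move_arm(
  deltas="0 0 -3 0 0 0; 0 0 -5 0 0 0; 0 0 -5 0 0 0; 3.65 1.44 0 0 0 0; 3.65 1.44 0 0 0 0; 3.65 1.44 0 0 0 0; 3.65 1.44 0 0 0 0; 3.65 1.44 0 0 0 0; 0 0 1.5 0 0 0; 0 0 0 0 0 0; 0 0 0 0 0 0",
  grip=6,
)

```text
clock: 18.65
position: [453.6, 71.4, 203.7]
ee_rot: [0.0, 1.0, 0.0, 0.0]
contact_force: [-0.2, 0.6, 0.2]
gripper_width: 60.2
```

```bash
python3 look.py scene 453 71 140 c1; python3 - <<'E'
from m import *
s=telemetry.read_state();print(s['position'].round(1)); im=eyes.get_image("scene")
o=proj(im,(453,71,140)).astype(int)-60
f=lambda p:np.round((proj(im,p)-o)*5)
print(f(s["position"]),f((453,71,152)),f((453,71,0)))
E
```

```text
228 108
[453.7  71.4 203.7]
[307. 208.] [302. 285.] [290. 487.]
```

View pics/c1.png

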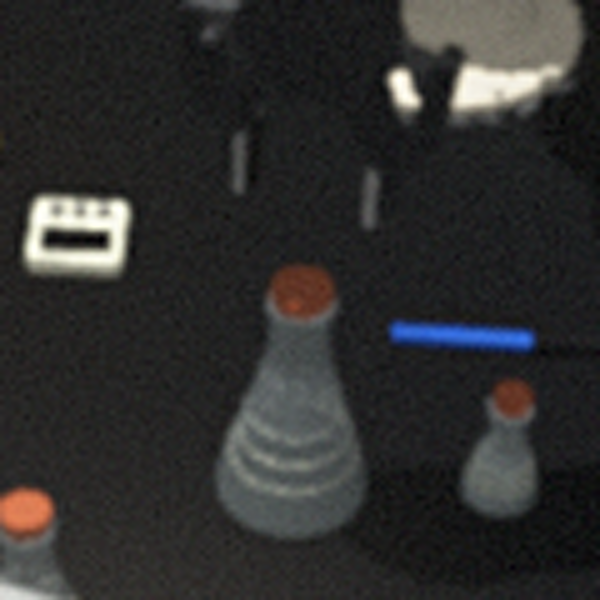

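Fingers (240,165) and (370,200) straddle the stopper (302,290). Descending to the neck.

Call:
move_arm(
  deltas="0 0 2.5 0 0 0; 0 0 3 0 0 0; 0 0 2.5 0 0 0; 0 0 2 0 0 0; 0 0 0 0 0 0; 0 0 0 0 0 0",
)

```text
clock: 19.5
position: [453.9, 71.6, 104.0]
ee_rot: [0.0, 1.0, 0.0, 0.001]
contact_force: [0.7, -0.9, -0.6]
gripper_width: 59.9
```

Call:
move_arm(
  deltas="0 0 0 0 0 0; 0 0 0 0 0 0; 0 0 0 0 0 0; 0 0 0 0 0 0; 0 0 0 0 0 0; 0 0 0 0 0 0; 0 0 0 0 0 0",
  grip=1.5,
)

```text
clock: 20.38
position: [453.9, 71.5, 104.4]
ee_rot: [-0.0, 1.0, 0.0, 0.001]
contact_force: [-1.1, -0.8, 5.9]
gripper_width: 32.5
```

Call:
move_arm(
  deltas="0 0 -1 0 0 0; 0 0 -1.5 0 0 0; 0 0 -1.5 0 0 0; 0 0 0 0 0 0; 0 0 0 0 0 0",
)

```text
clock: 21.0
position: [452.4, 71.2, 142.7]
ee_rot: [0.0, 1.0, -0.0, -0.001]
contact_force: [0.4, 0.7, -1.2]
gripper_width: 33.1
```

```bash
python3 look.py scene 453 71 140 c2
```

```text
228 108
```

View pics/c2.png

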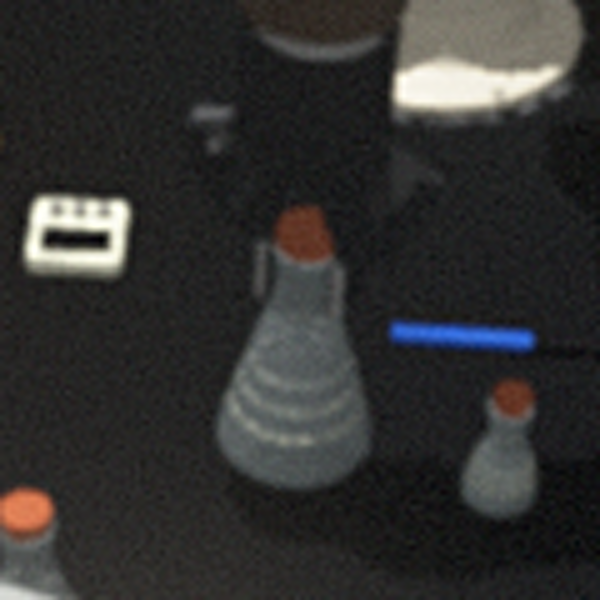

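Held and upright. Over to the last tile, making the y shift first to keep clear of flask_100.

Call:
move_arm(
  deltas="-1 1 0 0 0 0; -2.3 1.2 0 0 0 0; -3 0.56 0 0 0 0; -3.2 0 0 0 0 0; -3.2 0 0 0 0 0; -2.6 0 0 0 0 0; -1.6 0 0 0 0 0; -0.7 0 0 0 0 0; 0 0 0 0 0 0; 0 0 0 0 0 0",
)

```text
clock: 22.3
position: [628.4, 99.0, 143.0]
ee_rot: [0.0, 1.0, -0.0, -0.0]
contact_force: [0.5, -0.4, -1.3]
gripper_width: 32.5
```

Call:
move_arm(
  deltas="0 0 1 0 0 0; 0 0 0.8 0 0 0; 0 0 0.4 0 0 0; 0 0 0 0 0 0; 0 0 0 0 0 0",
)

```text
clock: 22.92
position: [629.3, 98.9, 121.4]
ee_rot: [0.0, 1.0, 0.0, 0.0]
contact_force: [0.6, 0.2, -1.0]
gripper_width: 32.6
```

Contact is expected at about 117.

Call:
move_arm(
  deltas="0 0 0.15 0 0 0; 0 0 0.1 0 0 0; 0 0 0 0 0 0",
)

```text
clock: 23.3
position: [629.0, 98.9, 118.6]
ee_rot: [0.0, 1.0, -0.0, -0.0]
contact_force: [0.3, 0.1, -0.9]
gripper_width: 33.1
```

Call:
move_arm(
  deltas="0 0 0.1 0 0 0; 0 0 0.05 0 0 0; 0 0 0 0 0 0",
)

```text
clock: 23.68
position: [629.3, 98.9, 117.6]
ee_rot: [0.0, 1.0, 0.0, 0.0]
contact_force: [0.4, -0.3, 1.3]
gripper_width: 32.6
```

Call:
move_arm(
  deltas="0 0 0.06 0 0 0; 0 0 0 0 0 0",
)

```text
clock: 23.92
position: [629.6, 98.8, 117.6]
ee_rot: [-0.0, 1.0, 0.0, 0.001]
contact_force: [-1.0, -0.2, 4.4]
gripper_width: 32.8
```

Call:
move_arm(
  deltas="0 0 0 0 0 0; 0 0 0 0 0 0; 0 0 0 0 0 0; 0 0 0 0 0 0; 0 0 0 0 0 0",
  grip=6,
)

```text
clock: 24.55
position: [629.0, 98.9, 116.5]
ee_rot: [0.0, 1.0, -0.0, -0.0]
contact_force: [-0.1, -0.9, -0.7]
gripper_width: 59.9
```

```bash
python3 look.py scene 629 99 100 c3
```

```text
211 168
```

View pics/c3.png

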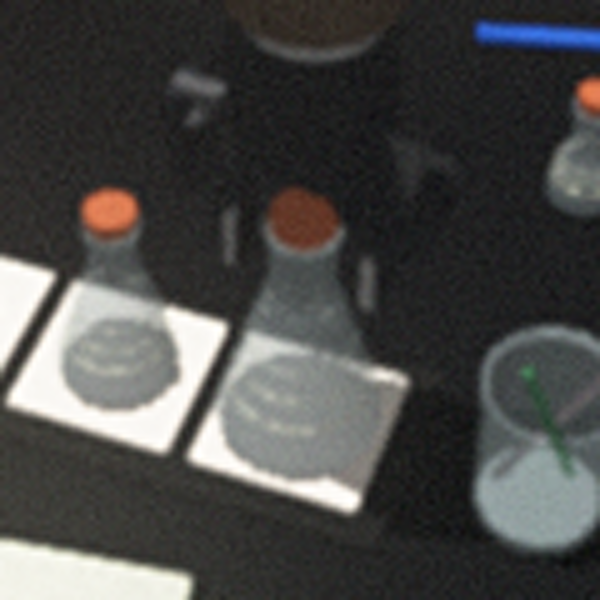

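flask_250 stands centred at (303,410). Next is flask_25.

Call:
move_arm(
  deltas="0 0 -3 0 0 0; 0 0 -4 0 0 0; 0 0 -3 0 0 0; 4.38 1.6 0 0 0 0; 4.38 1.6 0 0 0 0; 4.38 1.6 0 0 0 0; 4.38 1.6 0 0 0 0; 4.38 1.66 0 0 0 0; 0 0 4.5 0 0 0; 0 0 4 0 0 0; 0 0 0 0 0 0; 0 0 0 0 0 0",
  grip=5,
)

```text
clock: 26.1
position: [411.1, 180.2, 133.0]
ee_rot: [-0.0, 1.0, 0.001, 0.001]
contact_force: [1.1, -0.1, 0.3]
gripper_width: 49.9
```

```bash
python3 look.py scene 410 179.5 78 d1; python3 - <<'E'
from m import *
s=telemetry.read_state();print(s['position'].round(1)); im=eyes.get_image("scene")
o=proj(im,(410,179.5,78)).astype(int)-60
f=lambda p:np.round((proj(im,p)-o)*5)
print(f(s["position"]),f((410,179.5,80)),f((410,179.5,0)))
E
```

```text
270 126
[411.3 180.4 133.3]
[317. 230.] [304. 301.] [288. 404.]
```

View pics/d1.png

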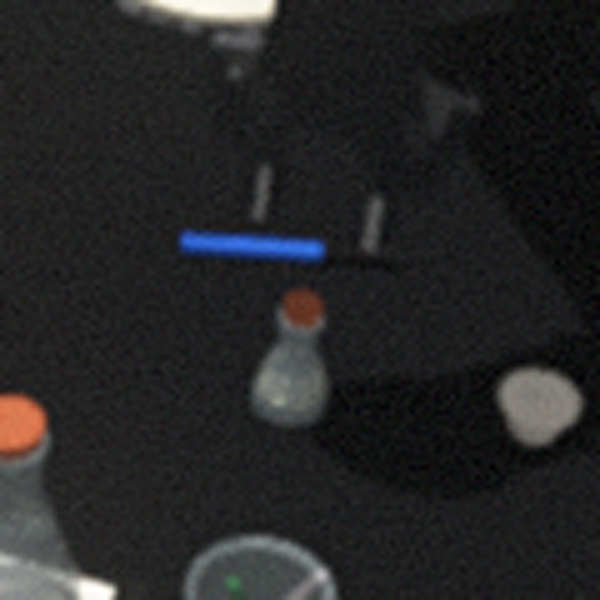

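The stopper at (302,303) is as expected and lies between the fingers. Descending.

Call:
move_arm(
  deltas="0.1 -0.05 2 0 0 0; 0 0 2.5 0 0 0; 0 0 2.5 0 0 0; 0 0 1.9 0 0 0; 0 0 0 0 0 0; 0 0 0 0 0 0",
)

```text
clock: 26.95
position: [410.0, 179.8, 43.8]
ee_rot: [0.0, 1.0, 0.001, 0.001]
contact_force: [0.0, 0.0, 0.7]
gripper_width: 50.0
```

Call:
move_arm(
  deltas="0 0 0 0 0 0; 0 0 0 0 0 0; 0 0 0 0 0 0; 0 0 0 0 0 0; 0 0 0 0 0 0; 0 0 0 0 0 0; 0 0 0 0 0 0; 0 0 0 0 0 0",
  grip=0.5,
)

```text
clock: 27.95
position: [409.6, 179.1, 43.6]
ee_rot: [-0.0, 1.0, 0.0, 0.001]
contact_force: [0.5, -1.8, 7.6]
gripper_width: 20.4
```

Call:
move_arm(
  deltas="0 0 -1 0 0 0; 0 0 -2 0 0 0; 0 0 -2.5 0 0 0; 0 0 -1 0 0 0; 0 0 0 0 0 0; 0 0 0 0 0 0",
)

```text
clock: 28.7
position: [408.5, 178.6, 106.9]
ee_rot: [0.0, 1.0, -0.0, -0.001]
contact_force: [-0.7, -0.4, -0.3]
gripper_width: 20.5
```

```bash
python3 look.py scene 410 179.5 78 d2
```

```text
270 126
```

View pics/d2.png

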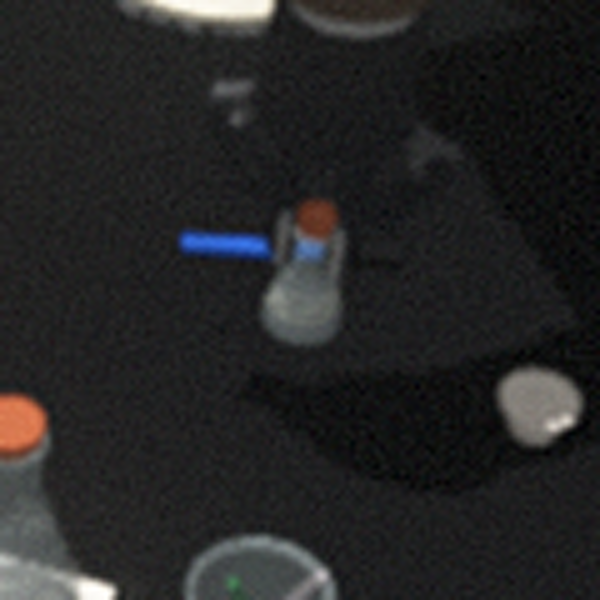

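Held and upright. The pickup strip is clear now, so I'll run along it to y≈-200 and then out to the tile.

Call:
move_arm(
  deltas="-0.4 -2.5 0 0 0 0; -0.8 -4 0 0 0 0; -0.8 -4.5 0 0 0 0; -0.8 -4.5 0 0 0 0; -0.8 -4.5 0 0 0 0; -0.8 -4.5 0 0 0 0; -0.8 -4.5 0 0 0 0; -0.8 -4.5 0 0 0 0; 0 -2.5 0 0 0 0; 0 -1.5 0 0 0 0; 0 0 0 0 0 0",
)

```text
clock: 30.12
position: [468.6, -196.4, 107.0]
ee_rot: [0.001, 1.0, 0.0, -0.001]
contact_force: [0.0, 0.3, -0.3]
gripper_width: 20.5
```

Call:
move_arm(
  deltas="-1.5 -0.4 0 0 0 0; -3 0 0 0 0 0; -3.5 0 0 0 0 0; -3.5 0 0 0 0 0; -3 0 0 0 0 0; -2 0 0 0 0 0; -1.2 0 0 0 0 0; 0 0 0 0 0 0; 0 0 0 0 0 0; 0 0 0 0 0 0",
)

```text
clock: 31.38
position: [645.4, -200.0, 107.9]
ee_rot: [0.0, 1.0, 0.0, -0.0]
contact_force: [-0.3, 0.1, -0.9]
gripper_width: 20.8
```

Contact is expected at about 56.7.

Call:
move_arm(
  deltas="-0.1 0 1.2 0 0 0; 0 0 1.5 0 0 0; 0 0 1.2 0 0 0; 0 0 0.6 0 0 0; 0 0 0.2 0 0 0; 0 0 0 0 0 0; 0 0 0 0 0 0",
)

```text
clock: 32.25
position: [647.3, -200.1, 61.2]
ee_rot: [0.0, 1.0, -0.0, 0.001]
contact_force: [0.2, -0.3, -1.2]
gripper_width: 20.6
```

Call:
move_arm(
  deltas="0 0 0.1 0 0 0; 0 0 0.05 0 0 0; 0 0 0 0 0 0",
)

```text
clock: 32.62
position: [646.9, -200.0, 59.1]
ee_rot: [0.0, 1.0, 0.0, -0.0]
contact_force: [-0.0, -0.3, 0.0]
gripper_width: 20.2
```

Call:
move_arm(
  deltas="0 0 0.1 0 0 0; 0 0 0.06 0 0 0; 0 0 0 0 0 0",
)

```text
clock: 33.0
position: [646.9, -200.0, 57.4]
ee_rot: [0.0, 1.0, 0.0, -0.0]
contact_force: [0.7, -0.0, -0.2]
gripper_width: 20.5
```

Call:
move_arm(
  deltas="0 0 0.06 0 0 0; 0 0 0 0 0 0",
)

```text
clock: 33.25
position: [646.9, -200.0, 56.8]
ee_rot: [0.0, 1.0, 0.0, -0.0]
contact_force: [-0.5, 1.0, -0.1]
gripper_width: 20.4
```

Call:
move_arm(
  deltas="0 0 0.06 0 0 0; 0 0 0 0 0 0",
)

```text
clock: 33.5
position: [647.1, -200.1, 56.7]
ee_rot: [0.0, 1.0, -0.0, 0.0]
contact_force: [-0.7, 1.0, 1.5]
gripper_width: 20.6
```

Call:
move_arm(
  deltas="0 0 0.06 0 0 0; 0 0 0 0 0 0",
)

```text
clock: 33.75
position: [647.2, -200.1, 56.7]
ee_rot: [-0.0, 1.0, -0.0, 0.0]
contact_force: [-1.4, 0.1, 4.8]
gripper_width: 20.2
```

Call:
move_arm(
  deltas="0 0 0 0 0 0; 0 0 0 0 0 0; 0 0 0 0 0 0; 0 0 0 0 0 0; 0 0 0 0 0 0",
  grip=5,
)

```text
clock: 34.38
position: [647.0, -200.0, 55.6]
ee_rot: [0.0, 1.0, 0.0, -0.0]
contact_force: [1.1, -1.1, -0.5]
gripper_width: 50.2
```

Call:
move_arm(
  deltas="0 0 -1.5 0 0 0; 0 0 -4 0 0 0; 0 0 -5 0 0 0; 0 0 -5 0 0 0; 4.5 0 0 0 0 0; 5 0 0 0 0 0; 5 0 0 0 0 0; 5 0 0 0 0 0; 2 0 0 0 0 0; 0 0 0 0 0 0; 0 0 0 0 0 0",
)

```text
clock: 35.75
position: [433.0, -200.1, 211.6]
ee_rot: [-0.0, 1.0, -0.0, 0.001]
contact_force: [0.2, -0.3, 0.3]
gripper_width: 50.1
```

```bash
cat > fin.py <<'E'
from m import *
for n in("scene","top"):
    im=eyes.get_image(n); P=cloud(im); print(n)
    x0,y0=(80,110) if n=="scene" else (150,80)
    cv2.imwrite(f"pics/fin_{n}.png",cv2.resize(im["pixels"][y0:y0+190,x0:x0+265],None,fx=3,fy=3,interpolation=cv2.INTER_CUBIC))
    for c,a in stoppers(im):
        u,v=np.round(c).astype(int)
        if 590<P[v,u][0]<700: print(np.round(c,1),a,np.round(P[v,u]),[np.round(ray(im,*c,h+10)[:2]).tolist() for h in H.values()])
    print([np.round(b["point"]).tolist() for b in eyes.boxes_of(im,"wash_bottle")])
E
python3 fin.py
```

```text
scene
[161.5 199.7] 47 [ 649. -203.   91.] [[647.0, -203.0], [660.0, -191.0], [676.0, -177.0], [702.0, -155.0]]
[196.1 204.5] 59 [ 640. -101.  111.] [[625.0, -112.0], [639.0, -102.0], [655.0, -91.0], [682.0, -72.0]]
[271.5 210.2] 133 [629.  96. 165.] [[564.0, 72.0], [580.0, 78.0], [597.0, 85.0], [627.0, 96.0]]
[232.5 209.7] 80 [636.  -2. 129.] [[603.0, -19.0], [618.0, -11.0], [634.0, -2.0], [662.0, 13.0]]
[[681.0, -309.0, 96.0]]
top
[195.1 111. ] 173 [631.  99. 163.] [[656.0, 111.0], [649.0, 108.0], [643.0, 105.0], [631.0, 99.0]]
[240.4 113.9] 88 [638.   2. 129.] [[651.0, 3.0], [645.0, 2.0], [638.0, 1.0], [627.0, -1.0]]
[283.1 116. ] 49 [642. -98. 110.] [[648.0, -99.0], [642.0, -98.0], [636.0, -97.0], [624.0, -95.0]]
[324.5 117.1] 31 [ 648. -199.   92.] [[648.0, -198.0], [642.0, -195.0], [635.0, -192.0], [624.0, -186.0]]
[[649.0, -314.0, 114.0]]
```

View pics/fin_scene.png

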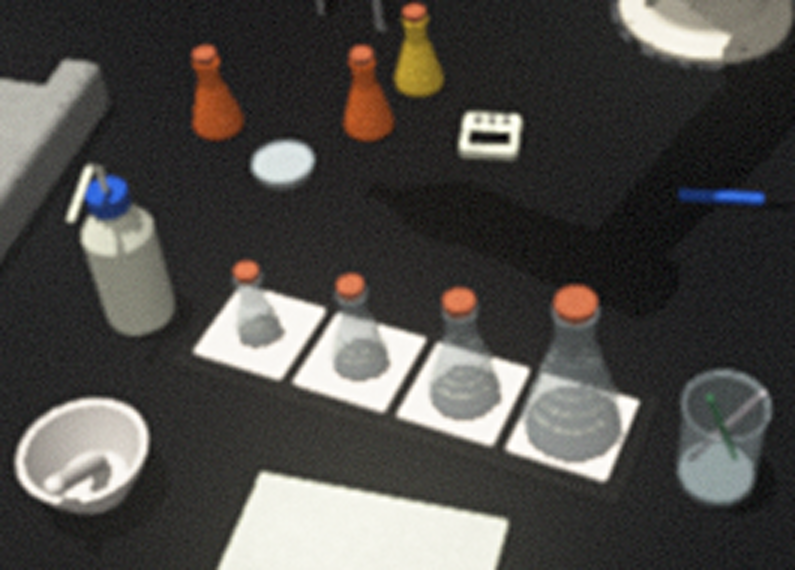

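View pics/fin_top.png

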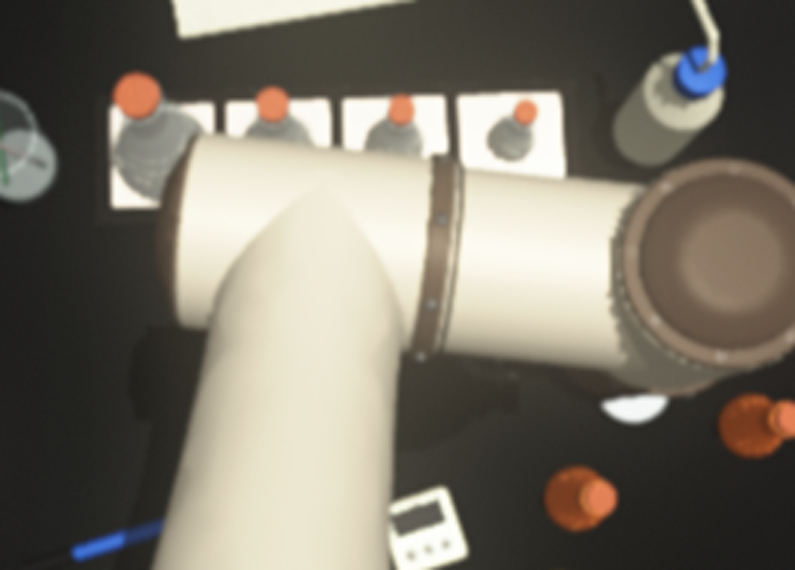

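All four stand upright and centred to within about 3 mm: flask_25 at crop (260,330), then 50 (360,355), 100 (465,390) and 250 (573,420). The wash bottle hasn't moved and the arm is clear.

```bash
python3 -c "
from bench import arm
print(arm.job_done())"
```

```text
the job is handed in; nothing more can be done
None
```

The job is handed in: all four clear flasks stand on the tiles in order of size, smallest next to the wash bottle. From the bottle outward the order is 25, 50, 100, 250. I gripped each by the neck, lowered it until the wrist felt about 5 N of contact, and released it. The robot's clock stood at about 36 s of the 96 s allowed.

- **Position:** in both cameras the stopper positions are within about 4 mm of the tile centres, against the 14 mm allowed. They look upright in the pictures.
- **Wash bottle:** its measured position changed by about 2 mm, which is within measurement noise.
- **Arm:** it ended raised and clear of everything.
- **Disagreements:** the two cameras differed by 2 to 4 mm on positions, so I used averages of the two. flask_50 looked slightly tilted (about 0.04 rad) while held, but looked upright once released. No check failed.

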